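# Clamp the plaster medallion to the first click

## Robot

A 6-joint arm with a two-finger parallel gripper is mounted at the origin on the work surface. World frame = base frame: x ahead of the robot, y to its left, z up, the work surface at z = 0. Lengths are in m, angles in rad, forces in N, time in s.
With the tool pointing down it reaches from about 0.325 to 0.875 m from the base axis. Payload 4.4 kg.
Tool frame: the origin (TCP) lies midway between the tips of the shut fingers; the grasp point (between the pads) lies 19 mm behind it; y points along the fingers, x is the direction in which the jaws open and shut, and the axes are right-handed (so a half turn about y gives the same grasp; the last joint's range is limited). The gripper opens to 85 mm and grips with 20 to 120 N. Pads are 22 mm wide; open, the fingers measure 114 mm over their backs; the gripper's body (76 mm by 85 mm) begins 54 mm behind the grasp point. The pads swing forward as they close: fully open they stand 13 mm farther back than shut.
Start: joints at [1.173, 0.207, 1.542, -0, 1.393, -0.15], TCP at [0.141, 0.557, 0.231] pointing down, gripper open.
Joint ranges: [-2.73, 2.73], [-0.86, 2.22], [0.23, 2.46], [-1.11, 4.25], [0.08, 2.63], [-2.82, 2.82]. Speed limits (rad/s): [2.79, 2.79, 3.14, 3.14, 3.14, 3.14].

## Interface

Orientations are given as a unit quaternion [x, y, z, w].
In Python, from cell import bot gives the robot as it stands. The module is installed in compiled form; this text tells all that it offers.
- The arm moves only by the tool apply_moves, never from a script. Its argument "plan" is a list of rows, each a list of 2 entries, a list of its own where there are three numbers: the shift along the tool's x, y, z in m, then the turn, a rotation vector about the tool's x, y, z in rad. A call has 1 to 8 rows; each row is the pose to reach, as a shift and turn from the pose commanded when the call began, along the tool's axes at that moment; what a row does not reach only later rows make up. A row lasts 1/10 s, in which the tool goes at most 50 mm and 8.59 degrees, less where a joint would pass 70% of its speed; a pose out of reach is approached as far as the arm can. A call with a gripper value outside its range is refused whole. "claw" is the closure in counts, from 0 (fully open) to 255 (shut), set as the call begins (left out, the last holds). The fingers move at their own pace and stop on an object; "newtons" is the grip in N (left out, the last holds). Time passes only in rows, so rows that repeat a pose let the fingers close. It gives the time, the measured TCP pose, the force and the opening at its end, in the units of the state.
- bot.get_obs(): the state, without advancing time (a new reading comes with each control period).
- bot.camera(name): name is "side" or "top" or "wrist"; returns (picture, depth): 420x560x3 uint8, blue, green, red; 420x560 float32, m along the optical axis (not along the pixel's ray), 0 where there is no reading.
- bot.camera_params(name): a dict with "fx", "fy", "cx", "cy" (pixels), "k1" (the pictures are not rectified: a ray, as slopes to the right and down, at radius r is drawn at 1 + k1 r^2 times it, then the intrinsics apply), "extrinsics" (4x4, takes a point from camera to world coordinates). Camera axes: x right, y down, z forward; pixel columns grow to the right and rows downward; lengths in m; the calibration is good to about 2 mm. A picture is of the moment at which its call begins: read the wrist's pose just before it. camera_params takes no time and is no camera call; for the wrist camera it gives the pose at the moment of the call.
- bot.close_job(): hands the job in, once; it reports no verdict.
Trained networks look in the newest picture that a camera, given by its name, has taken for a name from the list of things; names that differ only in an ending like _2 or _b are one class to them, and where a whole thing is asked for, a point or a joint stands for the part that bears it (a point fixed in the world has none). Each returns a list of dicts, best first, with "p" (0 to 1); they miss things now and then, are a little off and sometimes report something else, mostly with a low value. They report only what shows in the picture. A call takes as long as a camera call.
- bot.recognise(label, camera): "centre" ([column, row] as shares, 0 to 1, of the picture: columns of its width, rows of its height, amid what is visible of it).
- bot.outline_of(label, camera): "pixels" (420x560 bool, what is visible of it) and "centre" ([column, row] as shares, 0 to 1, of the picture: columns of its width, rows of its height, amid what is visible of it).
The state is a dict: "t": time; "joint_positions": joint angles; "joint_velocities": joint speeds; "joint_efforts": joint torques, N m; "ee_pos": TCP position; "orientation": TCP orientation; "contact_force": force on the tool from outside, world axes, zero at the start; "wrist_torque": the same for the moment, N m; "opening": finger opening in m.
Only numpy, scipy, OpenCV 4.12 (cv2) and the standard library are available. Lean on these libraries where they do the work, as an engineer would, in place of code of your own. Each camera call takes 0.05 s, during which the arm holds its last target.

## Task

Two carving boards lie on the sculptor's bench, one with a round plaster medallion and one with a rectangular plaster tile. Turn the clutch knob on the round medallion's board clockwise (seen from above) so that its jaw closes on the medallion, and stop at the knob's first click, before it can click a second time; then let go. Leave the tile's knob as it is.

Things in the scene. Friction and masses are not known exactly. Their poses are not given: they have to be found in the camera images.
- medal_grip (a point): Black clutch knob (all in mm) at the edge of the plywood board (250 x 200 x 20) with the round medallion (140 across, top at z 52). Round skirt 62 across, z 41 to 57; on it one upright wing bar 58 long, 14 thick, z 57 to 93. Point: on the vertical turning axis inside the bar, z 82, where to pinch; x along the bar, y across its thickness, z up. Bar and jaw turn as one at 0.2 N m.
- medal_jaw (a joint): Angle (rad) of the steel jaw under the medallion's knob: a flat finger, nose 50 mm from the knob's axis, z 25 to 39 mm. 0 = fully open; grows as the knob turns clockwise seen from above; at 0.90 its nose bears on the medallion and it stops. Starts between 0.1 and 0.6; stays where it is left.
- medal_click (a joint): Angle (rad) the medallion's knob has slipped clockwise ahead of its jaw. 0 at the start: bar in line with jaw. With the jaw stopped the knob resists up to 0.46 N m, then slips: by 0.18 the click passes, resistance is gone, and if let go from 0.2 on it springs into its notch at 0.52 (bar 30 degrees ahead of the jaw). Pushed on, it resists again; a second click passes at 0.70.
- tile_wing (a point): Top of one end of the wing bar of the identical knob on the other board, the one with the rectangular plaster tile (130 x 110 mm): 29 mm from that knob's axis, z 93 mm; x points outward along the bar. Not to be turned.

How it is judged:
By the outcome, as a careful person would: the job done as asked, in the order asked, and still so for the second after the job is handed in, with the robot touching nothing.
It also fails if it takes over 40 s, if anything falls off the work surface, if the arm or the gripper's body presses on something with over 40 N, if the wrist force passes 120 N, or if a joint passes its speed limit or range.

## Working session

There is one attempt and no reset: what is moved stays moved. The work goes in short steps, Python scripts to look and compute and a tool call to move; the robot and the scene stay as the last step left them, time stands still between calls to the robot, and variables do not carry over. Pictures are saved under pics/ and viewed, and the job is handed in when it is done.

Besides the shell and the picture viewer there is one more tool, called after "Call:" by a JSON object that holds its "api" and its "payload". apply_moves: Moves the arm, as the interface text tells. Its arguments: {"type":"object","properties":{"plan":{"type":"array"},"claw":{"type":"number"},"newtons":{"type":"number"}},"required":["plan"]}

```bash
mkdir -p pics; cat > h.py <<'E'
import numpy as np, cv2
from cell import bot
def undist(p,u,v):
    xd=(u-p['cx'])/p['fx']; yd=(v-p['cy'])/p['fy']
    x,y=np.array(xd,float),np.array(yd,float)
    for _ in range(20):
        s=1+p['k1']*(x*x+y*y); x=xd/s; y=yd/s
    return x,y
def cloud(p,d):
    v,u=np.mgrid[0:420,0:560]
    x,y=undist(p,u,v)
    P=np.stack([x*d,y*d,d],-1); E=np.array(p['extrinsics'])
    return P@E[:3,:3].T+E[:3,3]
E
python3 - <<'E'
from h import *
print(bot.get_obs())
for c in ['top','side']:
    im,d=bot.camera(c); cv2.imwrite(f'pics/{c}0.png',im); p=bot.camera_params(c); np.savez(f'{c}0.npz',im=im,d=d)
    W=cloud(p,d)
    print(c,p['extrinsics'])
    for l in ['medal_grip','tile_wing','medal_jaw']:
        for r in bot.outline_of(l,c)[:3]:
            m=r['pixels']&(d>0); Q=W[m]
            print(l,r['p'],r['centre'],m.sum(),np.median(Q,0) if len(Q) else '', Q[:,2].max() if len(Q) else '')
E
```

```text
{'t': 0.0, 'joint_positions': array([ 1.17246005e+00,  2.07436836e-01,  1.54297704e+00,  8.32513087e-06,
        1.39351111e+00, -1.50480759e-01]), 'joint_velocities': array([-0.00079499,  0.00082789, -0.00074252,  0.00157488, -0.00037771,
       -0.00027649]), 'joint_efforts': array([-2.10292224e-04, -3.83046842e+01, -2.91592366e+01, -4.39691476e-04,
        1.06368141e-02, -3.33625096e-06]), 'ee_pos': array([0.1407577 , 0.55671089, 0.23010527]), 'orientation': array([ 0.55837146,  0.4336386 , -0.43507998, -0.55756998]), 'contact_force': array([-0.68755812, -0.79080178, -0.07770417]), 'wrist_torque': array([ 0.06683695,  0.00208708, -0.05112751]), 'opening': 0.08587225482828326}
top [[ 2.07763516e-02 -9.83937824e-01  1.77298343e-01  4.14673503e-01]
 [-9.99713106e-01 -1.83315662e-02  1.54162167e-02 -8.03465313e-04]
 [-1.19184424e-02 -1.77567770e-01 -9.84036401e-01  7.91134897e-01]
 [ 0.00000000e+00  0.00000000e+00  0.00000000e+00  1.00000000e+00]]
medal_grip 0.94 [0.2961, 0.5695] 932 [0.49855338 0.21172768 0.05889688] 0.09741183096601136
tile_wing 0.85 [0.712, 0.5174] 1003 [ 0.54644656 -0.20073174  0.0591682 ] 0.09633550309372874
medal_jaw 0.57 [0.292, 0.5686] 1122 [0.5010768  0.21396724 0.05851233] 0.09741183096601136
side [[ 0.99528815 -0.06149408  0.07496644  0.44307368]
 [-0.0969499  -0.61930748  0.77913988 -0.67012055]
 [-0.00148522 -0.78273669 -0.62235125  0.62122661]
 [ 0.          0.          0.          1.        ]]
medal_grip 0.64 [0.4739, 0.3971] 533 [0.50206574 0.20345355 0.06111556] 0.09491151984684798
tile_wing 0.96 [0.5679, 0.726] 1072 [ 0.55125946 -0.21611933  0.05610341] 0.09427750424906345
medal_jaw 0.76 [0.4795, 0.4031] 631 [0.50516288 0.20561243 0.05803323] 0.09491151984684798
```

View pics/top0.png

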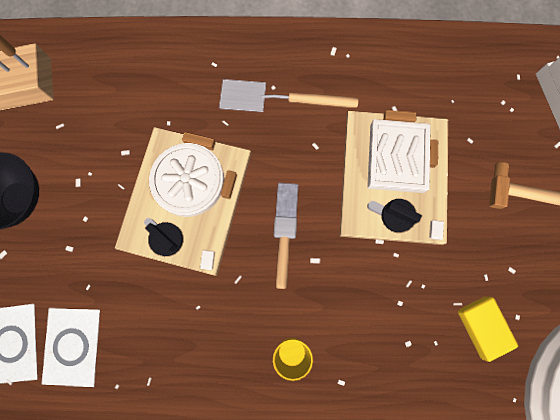

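View pics/side0.png

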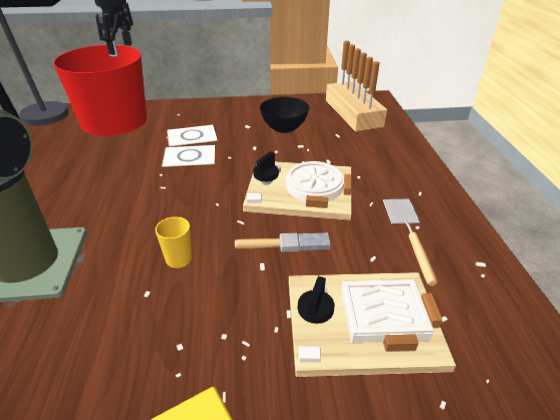

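```bash
cat > fit.py <<'E'
from h import *
def fit(W,xy,zlo=.084):
    m=(W[...,2]>zlo)&(W[...,2]<.105)&(np.hypot(W[...,0]-xy[0],W[...,1]-xy[1])<.05)
    Q=W[m][:,:2].astype(np.float32)
    c,s,a=cv2.minAreaRect(Q); ev,V=np.linalg.eigh(np.cov(Q.T)); v=V[:,1]
    return len(Q),Q.mean(0),c,s,np.degrees(np.arctan2(v[1],v[0]))%180,np.median(W[m][:,2])
E
python3 - <<'E'
from fit import *
for c in ['top','side']:
    z=np.load(c+'0.npz'); p=bot.camera_params(c); W=cloud(p,z['d'])
    for xy in [(.4986,.2117),(.5464,-.2007)]:
        print(c,fit(W,xy))
    # skirt top
        m=(abs(W[...,2]-.057)<.004)&(np.hypot(W[...,0]-xy[0],W[...,1]-xy[1])<.05)
        Q=W[m][:,:2].astype(np.float32); print(' skirt',len(Q),cv2.minEnclosingCircle(Q))
E
```

```text
top (301, array([0.4995904, 0.2156952], dtype=float32), (0.4997849762439728, 0.2167031168937683), (0.05852745473384857, 0.014422358013689518), np.float64(49.82081450589622), np.float64(0.09382999349096921))
 skirt 613 ((0.49976763129234314, 0.2167849987745285), 0.03140120208263397)
top (309, array([ 0.55096626, -0.20362951], dtype=float32), (0.5518178939819336, -0.204507976770401), (0.05723666772246361, 0.014636604115366936), np.float64(64.93083618967934), np.float64(0.0934096115738543))
 skirt 512 ((0.5514683127403259, -0.20482777059078217), 0.03127182647585869)
side (131, array([0.5015933 , 0.21353264], dtype=float32), (0.5020137429237366, 0.216740682721138), (0.061531756073236465, 0.017488952726125717), np.float64(48.59760008430009), np.float64(0.09179144183078447))
 skirt 184 ((0.5014514327049255, 0.21482521295547485), 0.031023314222693443)
side (263, array([ 0.5527003 , -0.20855695], dtype=float32), (0.553604781627655, -0.20557965338230133), (0.05869579315185547, 0.014109627343714237), np.float64(64.60827983424466), np.float64(0.09132352928002807))
 skirt 579 ((0.5530527234077454, -0.20500560104846954), 0.031865816563367844)
```

The top view shows the round medallion at about (186,178), with its knob at (165,238) and the jaw pointing up-left at (150,225). The tile's knob is at (400,215) on the other board. Sizes and heights match what was given: bar 58.5 x 14.4 mm with its top at z 93.8, skirt radius 31.4 mm.

Next I'll work out the approach.

```bash
cat > go.py <<'E'
from h import *
from scipy.spatial.transform import Rotation as R
def goal(pos,ang,P=None,Q=None):
    """tool down, tool x at world angle ang(deg); print shift+rotvec in tool frame"""
    o=bot.get_obs(); P=o['ee_pos'] if P is None else P
    R0=R.from_quat(o['orientation'] if Q is None else Q)
    a=np.radians(ang); x=np.array([np.cos(a),np.sin(a),0]); y=np.array([0,0,-1.]); z=np.cross(x,y)
    R1=R.from_matrix(np.stack([x,y,z],1))
    return R0.inv().apply(np.array(pos)-P),(R0.inv()*R1).as_rotvec()
E
python3 - <<'E'
from go import *
o=bot.get_obs(); M=R.from_quat(o['orientation']).as_matrix(); print(M.round(3)); print('xang',np.degrees(np.arctan2(M[1,0],M[0,0])))
for a in (139.5,-40.5): print(a,goal([.5,.216,.2],a))
print(bot.camera_params('wrist')['extrinsics'])
E
```

```text
[[ 0.245 -0.    -0.969]
 [ 0.969 -0.     0.245]
 [-0.    -1.     0.   ]]
xang 75.80457157736289
139.5 (array([-0.24287583,  0.03117329, -0.43176146]), array([-2.17841346e-04, -1.11169494e+00, -2.38466006e-04]))
-40.5 (array([-0.24287583,  0.03117329, -0.43176146]), array([ 2.70478226e-04,  2.02989768e+00, -2.47084865e-04]))
[[ 2.44748542e-01  9.32774207e-01  2.64632632e-01  7.40195137e-02]
 [ 9.69586572e-01 -2.35406777e-01 -6.69740919e-02  5.74454703e-01]
 [-1.75390585e-04  2.72976058e-01 -9.62020811e-01  3.74164376e-01]
 [ 0.00000000e+00  0.00000000e+00  0.00000000e+00  1.00000000e+00]]
```

Call:
{"api": "apply_moves", "payload": {"plan": [[[-0.03,0,-0.054],[0,-0.14,0]],[[-0.06,0,-0.108],[0,-0.28,0]],[[-0.09,0,-0.162],[0,-0.42,0]],[[-0.12,0,-0.216],[0,-0.56,0]],[[-0.12,0,-0.216],[0,-0.56,0]],[[-0.12,0,-0.216],[0,-0.56,0]],[[-0.12,0,-0.216],[0,-0.56,0]]]}}

```text
t: 1.1
ee_pos: [0.3223, 0.3871, 0.2314]
orientation: [0.417, 0.571, -0.571, -0.417]
contact_force: [-1.1, 1.3, -0.8]
opening: 0.0857
```

```bash
python3 - <<'E'
from go import *
print(bot.get_obs()['ee_pos'],goal([.5,.216,.2],139.5))
E
```

```text
[0.3222646  0.38710159 0.23142442] (array([-0.21694641,  0.03137156, -0.11748702]), array([ 2.62401123e-04, -5.55896448e-01,  2.80600296e-04]))
```

Call:
{"api": "apply_moves", "payload": {"plan": [[[-0.04,0.006,-0.022],[0,-0.1,0]],[[-0.08,0.012,-0.044],[0,-0.2,0]],[[-0.12,0.018,-0.066],[0,-0.3,0]],[[-0.16,0.024,-0.088],[0,-0.4,0]],[[-0.19,0.028,-0.104],[0,-0.5,0]],[[-0.217,0.031,-0.117],[0,-0.556,0]],[[-0.217,0.031,-0.117],[0,-0.556,0]],[[-0.217,0.031,-0.117],[0,-0.556,0]]]}}

```text
t: 1.9
ee_pos: [0.4984, 0.2188, 0.2]
orientation: [0.243, 0.664, -0.664, -0.244]
contact_force: [-0.7, 1.0, 0.5]
opening: 0.0858
```

```bash
python3 - <<'E'
from fit import *
print(bot.get_obs()['ee_pos'],bot.get_obs()['joint_positions'].round(3))
p=bot.camera_params('wrist'); im,d=bot.camera('wrist'); cv2.imwrite('pics/w1.png',im)
W=cloud(p,d); np.savez('w1.npz',im=im,d=d,W=W)
print(fit(W,(.5,.216)))
m=(abs(W[...,2]-.057)<.004)&(np.hypot(W[...,0]-.5,W[...,1]-.216)<.045)
print(m.sum(),cv2.minEnclosingCircle(W[m][:,:2].astype(np.float32)))
for r in bot.recognise('medal_grip','wrist'): print(r)
E
```

```text
[0.498443   0.21879705 0.19998632] [ 2.540e-01  1.700e-01  1.651e+00  1.000e-03  1.321e+00 -2.185e+00]
(1643, array([0.50063455, 0.21633255], dtype=float32), (0.5017539858818054, 0.2176661640405655), (0.05769001692533493, 0.013948574662208557), np.float64(49.42999531383062), np.float64(0.09336198012338201))
3190 ((0.5020418167114258, 0.21777448058128357), 0.03097710944712162)
{'centre': [0.5012, 0.459], 'p': 0.66}
```

View pics/w1.png

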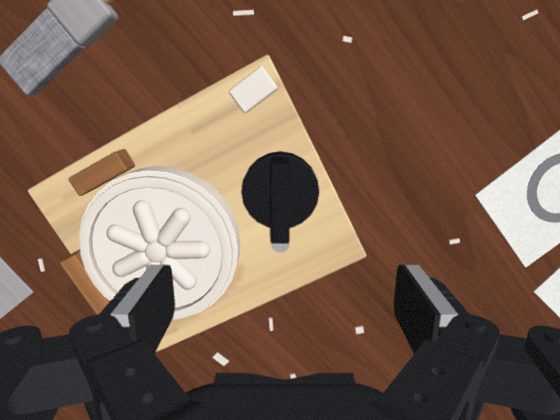

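The wrist view shows the wing bar upright at column 280, rows 155–245, centred between the fingers. The medallion is to the left at (158,245). The three cameras agree to 2 mm, so I'll use (0.5013, 0.2172) and a bar angle of 49.5°.

```bash
python3 - <<'E'
from go import *
print(bot.get_obs()['ee_pos'],goal([.5013,.2172,.063],139.5))
E
```

```text
[0.49796825 0.21926748 0.2002642 ] (array([-0.00400811,  0.13726056, -0.00055651]), array([8.53001144e-05, 5.94925658e-03, 9.36079978e-04]))
```

Call:
{"api": "apply_moves", "payload": {"plan": [[[-0.002,0.03,0],[0,0.006,0]],[[-0.004,0.06,0],[0,0.006,0]],[[-0.004,0.085,0],[0,0.006,0]],[[-0.004,0.085,0],[0,0.006,0]],[[-0.004,0.085,0],[0,0.006,0]],[[-0.004,0.085,0],[0,0.006,0]]]}}

```text
t: 2.6
ee_pos: [0.5031, 0.2161, 0.1173]
orientation: [0.246, 0.664, -0.663, -0.244]
contact_force: [1.0, 0.1, -0.1]
opening: 0.0853
```

```bash
python3 - <<'E'
from go import *
from fit import fit
print(bot.get_obs()['ee_pos'],goal([.5013,.2172,.063],139.5))
p=bot.camera_params('wrist'); im,d=bot.camera('wrist'); cv2.imwrite('pics/w2.png',im)
W=cloud(p,d)
print(fit(W,(.5015,.217)))
print(bot.get_obs()['ee_pos'],goal([.5013,.2172,.063],139.5))
E
```

```text
[0.50314235 0.21605671 0.11728236] (array([0.00224877, 0.05427688, 0.00048907]), array([ 0.00295548, -0.00068455, -0.00194572]))
(3297, array([0.49993703, 0.21572642], dtype=float32), (0.5016443133354187, 0.21773241460323334), (0.05801396816968918, 0.014030206017196178), np.float64(49.69320992501301), np.float64(0.09335842972194558))
[0.50336814 0.21589729 0.11745151] (array([0.00254113, 0.05444446, 0.00053383]), array([ 0.00328556, -0.00095806, -0.00225685]))
```

View pics/w2.png

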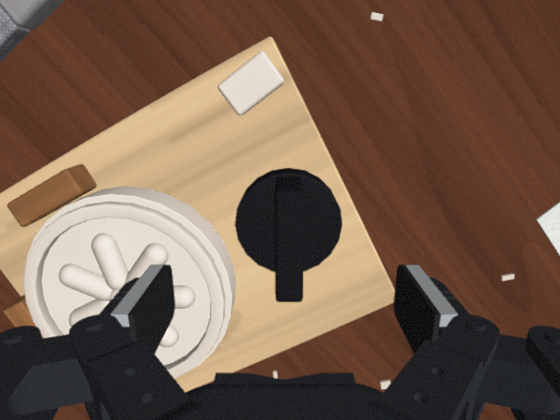

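The bar sits at column 289 and the fingers' midpoint is near 284.5. That agrees with the computed 2.4 mm correction, so I'll go down and grip.

Call:
{"api": "apply_moves", "payload": {"plan": [[[0.0012,0.025,0.0005],[0,0,0]],[[0.0024,0.045,0.0005],[0,0,0]],[[0.0024,0.054,0.0005],[0,0,0]],[[0.0024,0.054,0.0005],[0,0,0]],[[0.0024,0.054,0.0005],[0,0,0]]]}}

```text
t: 3.15
ee_pos: [0.501, 0.2164, 0.0625]
orientation: [0.246, 0.664, -0.663, -0.245]
contact_force: [-0.8, -0.0, 1.0]
opening: 0.0855
```

```bash
python3 - <<'E'
from go import *
o=bot.get_obs();print(o['ee_pos'],o['contact_force'],o['wrist_torque'],goal([.5013,.2172,.063],139.5))
E
```

```text
[0.50095822 0.21639968 0.06248273] [-0.76794942 -0.039712    0.99797607] [ 0.05276397 -0.02628611  0.03187142] (array([ 0.00026073, -0.00051617, -0.00083096]), array([ 0.00171468, -0.00179595, -0.00123727]))
```

Call:
{"api": "apply_moves", "payload": {"plan": [[[0,0,-0.0008],[0,0,0]],[[0,0,-0.0008],[0,0,0]],[[0,0,-0.0008],[0,0,0]],[[0,0,-0.0008],[0,0,0]],[[0,0,-0.0008],[0,0,0]],[[0,0,-0.0008],[0,0,0]],[[0,0,-0.0008],[0,0,0]],[[0,0,-0.0008],[0,0,0]]], "claw": 255, "newtons": 70}}

```text
t: 3.95
ee_pos: [0.5006, 0.2167, 0.0616]
orientation: [-0.245, -0.663, 0.663, 0.245]
contact_force: [-1.4, -0.5, 3.1]
opening: 0.0129
```

```bash
cat > st.py <<'E'
from go import *
o=bot.get_obs();M=R.from_quat(o['orientation']).as_matrix()
print(o['t'],o['ee_pos'].round(4),'F',o['contact_force'].round(1),'T',o['wrist_torque'].round(3),'xang',np.degrees(np.arctan2(M[1,0],M[0,0])).round(2),'op',round(o['opening'],4),'q6',o['joint_positions'][5].round(3),'tau6',o['joint_efforts'][5].round(3))
E
python3 st.py
```

```text
3.95 [0.5006 0.2167 0.0616] F [-1.4 -0.5  3.1] T [-0.144  0.144  0.082] xang 139.41 op 0.0129 q6 -2.183 tau6 0.06
```

Call:
{"api": "apply_moves", "payload": {"plan": [[[0,0,0],[0,0.05,0]],[[0,0,0],[0,0.1,0]],[[0,0,0],[0,0.15,0]],[[0,0,0],[0,0.2,0]],[[0,0,0],[0,0.25,0]],[[0,0,0],[0,0.25,0]]]}}

```text
t: 4.55
ee_pos: [0.5003, 0.217, 0.0616]
orientation: [0.326, 0.628, -0.627, -0.326]
contact_force: [-3.4, 0.5, 4.5]
opening: 0.0131
```

```bash
python3 st.py; python3 - <<'E'
from h import *
im,d=bot.camera('wrist'); cv2.imwrite('pics/w3.png',im)
im,d=bot.camera('top'); cv2.imwrite('pics/t3.png',cv2.resize(im[90:300,80:300],None,fx=2.6,fy=2.6))
E
```

```text
4.55 [0.5003 0.217  0.0616] F [-3.4  0.5  4.5] T [0.091 0.316 0.024] xang 125.08 op 0.0131 q6 -1.933 tau6 0.258
```

View pics/w3.png

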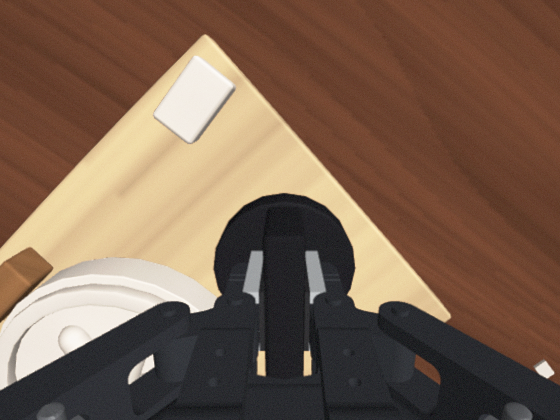

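The bar stays square between the pads at column 285, turned 14.3°. tau6 rose from 0.06 to 0.26, which matches the 0.2 N m of free friction, so it can serve as the feel signal.

Call:
{"api": "apply_moves", "payload": {"plan": [[[0,0,0],[0,0.04,0]],[[0,0,0],[0,0.08,0]],[[0,0,0],[0,0.08,0]]]}}

```text
t: 4.95
ee_pos: [0.5003, 0.2171, 0.0616]
orientation: [0.351, 0.614, -0.614, -0.351]
contact_force: [-3.0, 0.7, 4.7]
opening: 0.0129
```

```bash
python3 st.py; python3 - <<'E'
# estimate of the stop from geometry
from h import *
W=np.load('w1.npz')['W']; im=np.load('w1.npz')['im']
m=(abs(W[...,2]-.052)<.004)&(im.min(2)>150)
Q=W[m][:,:2].astype(np.float32); c=(np.array([.5015,.2175]))
k=np.hypot(*(Q-c).T)<.2; print(k.sum(),cv2.minEnclosingCircle(Q[k]))
E
```

```text
4.95 [0.5003 0.2171 0.0616] F [-3.   0.7  4.7] T [0.163 0.339 0.112] xang 120.51 op 0.0129 q6 -1.853 tau6 0.205
6800 ((0.6182082295417786, 0.19088667631149292), 0.06624216586351395)
```

View pics/t3.png

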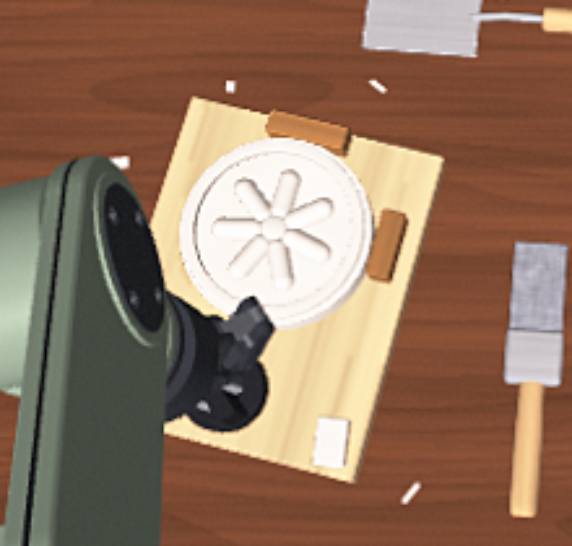

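Call:
{"api": "apply_moves", "payload": {"plan": [[[0,0,0],[0,0.04,0]],[[0,0,0],[0,0.08,0]],[[0,0,0],[0,0.08,0]]]}}

```text
t: 5.25
ee_pos: [0.5002, 0.2172, 0.0616]
orientation: [0.375, 0.6, -0.599, -0.375]
contact_force: [-1.6, 1.2, 4.9]
opening: 0.0131
```

```bash
python3 st.py
```

```text
5.25 [0.5002 0.2172 0.0616] F [-1.6  1.2  4.9] T [0.208 0.404 0.082] xang 115.92 op 0.0131 q6 -1.773 tau6 0.212
```

Call:
{"api": "apply_moves", "payload": {"plan": [[[0,0,0],[0,0.04,0]],[[0,0,0],[0,0.08,0]],[[0,0,0],[0,0.08,0]]]}}

```text
t: 5.55
ee_pos: [0.5002, 0.2173, 0.0616]
orientation: [0.398, 0.584, -0.584, -0.399]
contact_force: [-1.8, 1.1, 5.1]
opening: 0.013
```

```bash
python3 st.py
```

```text
5.55 [0.5002 0.2173 0.0616] F [-1.8  1.1  5.1] T [0.175 0.433 0.094] xang 111.34 op 0.013 q6 -1.693 tau6 0.218
```

Call:
{"api": "apply_moves", "payload": {"plan": [[[0,0,0],[0,0.04,0]],[[0,0,0],[0,0.08,0]],[[0,0,0],[0,0.08,0]]]}}

```text
t: 5.85
ee_pos: [0.5002, 0.2175, 0.0616]
orientation: [0.421, 0.568, -0.567, -0.422]
contact_force: [-1.9, 2.5, 4.6]
opening: 0.0133
```

```bash
python3 st.py
```

```text
5.85 [0.5002 0.2175 0.0616] F [-1.9  2.5  4.6] T [0.257 0.372 0.108] xang 106.76 op 0.0133 q6 -1.613 tau6 0.222
```

Call:
{"api": "apply_moves", "payload": {"plan": [[[0,0,0],[0,0.04,0]],[[0,0,0],[0,0.08,0]],[[0,0,0],[0,0.08,0]]]}}

```text
t: 6.15
ee_pos: [0.5001, 0.2176, 0.0616]
orientation: [0.444, 0.55, -0.55, -0.445]
contact_force: [-3.2, 1.9, 5.0]
opening: 0.0129
```

```bash
python3 st.py
```

```text
6.15 [0.5001 0.2176 0.0616] F [-3.2  1.9  5. ] T [0.399 0.423 0.117] xang 102.17 op 0.0129 q6 -1.533 tau6 0.225
```

Call:
{"api": "apply_moves", "payload": {"plan": [[[0,0,0],[0,0.04,0]],[[0,0,0],[0,0.04,0]]]}}

```text
t: 6.35
ee_pos: [0.5001, 0.2176, 0.0616]
orientation: [0.455, 0.542, -0.541, -0.455]
contact_force: [-2.0, 2.5, 5.4]
opening: 0.0132
```

```bash
python3 st.py
```

```text
6.35 [0.5001 0.2176 0.0616] F [-2.   2.5  5.4] T [0.365 0.475 0.114] xang 99.9 op 0.0132 q6 -1.494 tau6 0.224
```

Call:
{"api": "apply_moves", "payload": {"plan": [[[0,0,0],[0,0.04,0]],[[0,0,0],[0,0.04,0]]]}}

```text
t: 6.55
ee_pos: [0.5001, 0.2177, 0.0616]
orientation: [0.465, 0.533, -0.532, -0.466]
contact_force: [-3.6, 3.2, 5.6]
opening: 0.013
```

```bash
python3 st.py
```

```text
6.55 [0.5001 0.2177 0.0616] F [-3.6  3.2  5.6] T [0.488 0.476 0.278] xang 97.65 op 0.013 q6 -1.454 tau6 0.378
```

Torque is rising, so contact came at about xang 98.5–99° (0.71 rad of travel).

Call:
{"api": "apply_moves", "payload": {"plan": [[[0,0,0],[0,0.04,0]],[[0,0,0],[0,0.04,0]]]}}

```text
t: 6.75
ee_pos: [0.5001, 0.2178, 0.0616]
orientation: [0.475, 0.523, -0.523, -0.476]
contact_force: [-2.7, 3.9, 5.4]
opening: 0.013
```

```bash
python3 st.py
```

```text
6.75 [0.5001 0.2178 0.0616] F [-2.7  3.9  5.4] T [0.526 0.479 0.401] xang 95.4 op 0.013 q6 -1.415 tau6 0.556
```

Call:
{"api": "apply_moves", "payload": {"plan": [[[0,0,0],[0,0.04,0]],[[0,0,0],[0,0.04,0]]]}}

```text
t: 6.95
ee_pos: [0.5003, 0.2177, 0.0616]
orientation: [0.486, 0.513, -0.513, -0.487]
contact_force: [-2.2, 3.2, 5.1]
opening: 0.0129
```

```bash
python3 st.py
```

```text
6.95 [0.5003 0.2177 0.0616] F [-2.2  3.2  5.1] T [ 0.575  0.547 -0.117] xang 93.0 op 0.0129 q6 -1.373 tau6 -0.036
```

```bash
python3 - <<'E'
from h import *
im,d=bot.camera('wrist'); cv2.imwrite('pics/w4.png',im)
E
python3 st.py
```

```text
7.0 [0.5002 0.2177 0.0616] F [-2.9  2.7  6.3] T [ 0.547  0.545 -0.13 ] xang 93.0 op 0.0127 q6 -1.374 tau6 -0.123
```

View pics/w4.png

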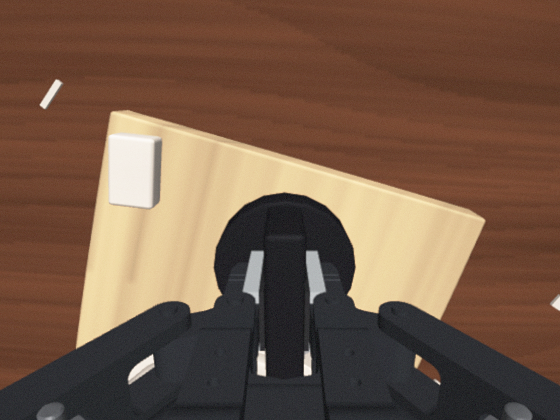

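Call:
{"api": "apply_moves", "payload": {"plan": [[[0,0,0],[0,0.04,0]],[[0,0,0],[0,0.08,0]],[[0,0,0],[0,0.08,0]]]}}

```text
t: 7.3
ee_pos: [0.5003, 0.2178, 0.0616]
orientation: [-0.506, -0.494, 0.493, 0.507]
contact_force: [-2.7, 5.0, 5.1]
opening: 0.0127
```

```bash
python3 st.py
```

```text
7.3 [0.5003 0.2178 0.0616] F [-2.7  5.   5.1] T [0.806 0.501 0.026] xang 88.45 op 0.0127 q6 -1.294 tau6 0.128
```

Call:
{"api": "apply_moves", "payload": {"plan": [[[0,0,0],[0,0.04,0]],[[0,0,0],[0,0.08,0]],[[0,0,0],[0,0.08,0]]]}}

```text
t: 7.6
ee_pos: [0.5001, 0.2179, 0.0616]
orientation: [-0.525, -0.473, 0.472, 0.527]
contact_force: [-2.4, 4.8, 5.0]
opening: 0.013
```

```bash
python3 st.py
```

```text
7.6 [0.5001 0.2179 0.0616] F [-2.4  4.8  5. ] T [ 0.857  0.474 -0.089] xang 83.83 op 0.013 q6 -1.214 tau6 0.011
```

Call:
{"api": "apply_moves", "payload": {"plan": [[[0,0,0],[0,0.04,0]],[[0,0,0],[0,0.08,0]],[[0,0,0],[0,0.12,0]],[[0,0,0],[0,0.12,0]]]}}

```text
t: 8.0
ee_pos: [0.5002, 0.218, 0.0616]
orientation: [-0.553, -0.44, 0.439, 0.554]
contact_force: [-2.2, 4.8, 5.0]
opening: 0.0128
```

```bash
python3 st.py
```

```text
8.0 [0.5002 0.218  0.0616] F [-2.2  4.8  5. ] T [ 0.905  0.51  -0.151] xang 76.94 op 0.0128 q6 -1.093 tau6 -0.014
```

Call:
{"api": "apply_moves", "payload": {"plan": [[[0,0,0],[0,0.03,0]],[[0,0,0],[0,0.07,0]],[[0,0,0],[0,0.07,0]]]}}

```text
t: 8.3
ee_pos: [0.5002, 0.2182, 0.0616]
orientation: [-0.568, -0.421, 0.42, 0.569]
contact_force: [-2.9, 5.5, 3.7]
opening: 0.0131
```

```bash
python3 st.py
```

```text
8.3 [0.5002 0.2182 0.0616] F [-2.9  5.5  3.7] T [0.994 0.502 0.   ] xang 72.95 op 0.0131 q6 -1.024 tau6 0.139
```

Call:
{"api": "apply_moves", "payload": {"plan": [[[0,0,0],[0,0,0]],[[0,0,0],[0,0,0]],[[0,0,0],[0,0,0]],[[0,0,0],[0,0,0]],[[0,0,0],[0,0,0]],[[0,0,0],[0,0,0]],[[0,0,0],[0,0,0]],[[0,0,0],[0,0,0]]], "claw": 0}}

```text
t: 9.1
ee_pos: [0.5004, 0.2167, 0.0613]
orientation: [0.569, 0.42, -0.42, -0.569]
contact_force: [-0.7, -0.5, 0.2]
opening: 0.0856
```

```bash
python3 st.py
```

```text
9.1 [0.5004 0.2167 0.0613] F [-0.7 -0.5  0.2] T [ 0.021 -0.017 -0.001] xang 72.94 op 0.0856 q6 -1.023 tau6 -0.0
```

Fully open with no contact force. I'll raise straight up.

Call:
{"api": "apply_moves", "payload": {"plan": [[[0,-0.03,0],[0,0,0]],[[0,-0.07,0],[0,0,0]],[[0,-0.11,0],[0,0,0]],[[0,-0.14,0],[0,0,0]],[[0,-0.14,0],[0,0,0]],[[0,-0.14,0],[0,0,0]]]}}

```text
t: 9.7
ee_pos: [0.5008, 0.2169, 0.2021]
orientation: [0.569, 0.421, -0.42, -0.568]
contact_force: [-0.6, -0.4, -0.1]
opening: 0.0855
```

```bash
python3 st.py; python3 - <<'E'
from fit import *
p=bot.camera_params('wrist'); im,d=bot.camera('wrist'); cv2.imwrite('pics/w5.png',im)
print(fit(cloud(p,d),(.5015,.217)))
im,d=bot.camera('side'); cv2.imwrite('pics/s5.png',im)
print('tile',fit(cloud(bot.camera_params('side'),d),(.5464,-.2007)))
E
```

```text
9.7 [0.5008 0.2169 0.2021] F [-0.6 -0.4 -0.1] T [-0.021  0.005  0.006] xang 72.94 op 0.0855 q6 -1.023 tau6 -0.0
(1609, array([0.4996818 , 0.21846531], dtype=float32), (0.5012883543968201, 0.21795612573623657), (0.01393132470548153, 0.05738639459013939), np.float64(163.00383408771032), np.float64(0.09335823873887672))
tile (267, array([ 0.5526717 , -0.20871668], dtype=float32), (0.5534353852272034, -0.20559947192668915), (0.05797400325536728, 0.01416257955133915), np.float64(64.85726143817311), np.float64(0.09143080800364922))
```

View pics/w5.png

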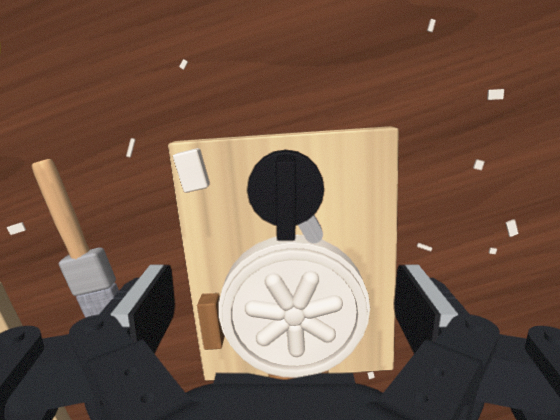

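The fingers are clear. The bar is upright at column 286 and the grey jaw lies to its right at (312,232), with its nose on the medallion. The jaw trails the bar by about 30°, and I'll measure that more precisely.

```bash
python3 - <<'E'
from fit import *
p=bot.camera_params('wrist'); im,d=bot.camera('wrist'); W=cloud(p,d)
print(fit(W,(.5015,.217)))
c=np.array([.5015,.2178])
hsv=cv2.cvtColor(im,cv2.COLOR_BGR2HSV)
r=np.hypot(W[...,0]-c[0],W[...,1]-c[1])
m=(abs(W[...,2]-.039)<.004)&(r<.062)&(r>.030)&(hsv[...,1]<50)&(hsv[...,2]>90)
m=cv2.morphologyEx(m.astype(np.uint8),cv2.MORPH_OPEN,np.ones((3,3)))>0
Q=W[m]; print(len(Q))
a=np.degrees(np.arctan2(Q[:,1]-c[1],Q[:,0]-c[0])); rr=r[m]
for lo,hi in [(.031,.037),(.037,.042),(.042,.047),(.047,.053)]:
    k=(rr>lo)&(rr<hi); print(lo,k.sum(),a[k].min().round(1) if k.any() else '',a[k].max().round(1) if k.any() else '')
cv2.imwrite('pics/crop.png',cv2.resize(im[130:270,220:380],None,fx=4,fy=4))
E
```

```text
(1639, array([0.49998552, 0.21821146], dtype=float32), (0.5013990998268127, 0.21795134246349335), (0.013810857199132442, 0.05759454891085625), np.float64(162.7618715845022), np.float64(0.09340055138960385))
646
0.031 14 2.9 23.4
0.037 102 1.6 24.2
0.042 97 2.6 23.0
0.047 200 -25.7 22.0
```

View pics/crop.png

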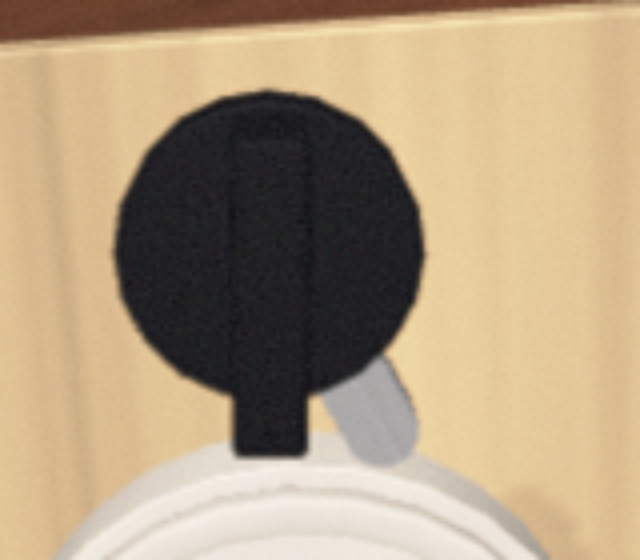

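```bash
python3 - <<'E'
from h import *
print(bot.get_obs()['t'],bot.close_job())
E
```

```text
the job is handed in; nothing more can be done
9.85 None
```

The medallion's knob is turned clockwise past its first click and let go, with the jaw closed on the medallion. I handed the job in at 9.85 s; the hand-in gives no verdict.

- **Turning:** I pinched the wing bar and turned it clockwise. The wrist joint torque held at about 0.22 N m, rose to 0.56 as the jaw stopped, then dropped to about zero as the click passed. I went on a little toward the notch, opened the fingers fully and raised the arm clear.
- **Final check of the knob:** in the wrist picture the bar is at −17° and the jaw at about +13°. The bar is therefore 30° (0.52 rad) ahead of the jaw, in its first notch and short of the second click. The nose lies against the medallion.
- **Tile's knob:** its bar measured 64.6° before and 64.9° after, so it has not moved.
- **Robot at hand-in:** the gripper was open, about 140 mm above where it gripped the bar, with no contact force.
- **One disagreement:** from the torque rise I put the slip at about 0.45 rad when I let go. The picture gives 0.52, and the bar did not visibly move on release. My contact angle was probably a few degrees late, and both values lie between the 0.2 needed and the second click at 0.70.

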